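# Unlatch and open the desiccator cabinet

### The job

Open the desiccator cabinet on the bench: lift the handle of the draw latch on its side up and over, past centre, until the sprung hook drops clear of the catch pin on the door, and leave the handle over. Then swing the door gently to about a right angle and leave it standing open. Do not disturb the weighing bottle on the roof or the other things around.

Things in the scene. Friction and masses are not known exactly. Their poses are not given: they have to be found in the camera images.
- desiccator: White plastic cabinet, clear framed door, fixed to the bench: 220 deep (x), 200 wide (y), 240 high, flat roof. Origin: centre of its underside. Its -x is the front (door; faces right and away from the robot), +y the hinge side (nearest the robot), -y the latch side (left and away), z up. Points (x, y, z) below are mm in this frame. The shut door fills x -126 to -110, y -100 to 104, z 14 to 238.
- lever_pivot (a point): Pivot of the latch lever at (-28, -128, 205). Lever and hook swing in the upright plane y = -128, 28 mm clear of the latch side wall (y = -100). On that wall behind the pivot stands the latch's base block, x -49 to 1, out to y = -116, z 184 to 214, with two thin ears.
- latch (a joint): Lever angle (rad). 0: shut on its stop, handle pointing to the back (+x), 34 deg above level. Grows as the handle is raised and carried over the top towards the door: upright at 0.97, stop at 2.1, leaning to the front. The hook's spring (24 N, 3 mm over centre) holds it shut; past centre (0.2) it helps, slack at about 1.0. Then the lever stays where left (friction 0.04 Nm).
- handle_end (a point): Middle of the free end of the latch handle, 95 from lever_pivot. The handle is a straight bar with a black plastic sleeve, 20 wide (along y) by 13 thick, covering the last 65 mm. Nothing stands right behind its end, so a fingertip tilted forward can reach under it from behind and lift; a level pull on the end binds.
- hook_claw (a point): Seat in the upturned steel claw at the end of the hook: while hooked it lies on catch_pin. The hook is 106 long from its pivot on the lever (16 from lever_pivot); it passes under the pin, its claw turned up in front of it. When slack it falls by its own weight and hangs straight down from the lever.
- catch_pin (a point): Middle of the 8 mm steel pin that sticks out from the free edge of the door (36 long, along y), at (-118, -128, 202) with the door shut; it moves with the door.
- door (a joint): Opening angle of the door (rad): 0 shut, 1.57 at a right angle, stop at 1.9. Upright hinge at the cabinet's +y side; the free edge swings out to the cabinet's -x. Light friction (0.08 Nm): it stays where it is left.
- door_hinge (a point): Point on the door's upright hinge axis, (-118, 104, 240) on the cabinet.
- finger_pull (a point): Top middle of the aluminium finger pull on the door's top edge: an upright plate 70 long (along y), 5 thick, its top at z = 270, 30 above the roof; at (-128, -46, 270) with the door shut. A fingertip held over the roof can pull it from behind. It moves with the door.
- weighing_bottle: Small stoppered glass weighing bottle, 44 diameter, 50 high, standing loose on the cabinet's roof towards the back and hinge side. Origin: centre of its foot.
- flask: Volumetric flask, 72 diameter, 150 high, standing on the bench beyond the latch side. Origin: centre of its foot.
- timer: Grey bench timer, 60 x 70 x 24, on the bench behind the cabinet. Origin: centre of its underside.
- wash_bottle: White plastic wash bottle with a bent spout, 64 diameter, 190 high. Origin: centre of its foot.
- reagent_bottle: White plastic bottle with a green cap, 68 diameter, 160 high. Origin: centre of its foot.
- jug: White plastic jug with a handle, 84 diameter, 100 high. Origin: centre of its foot.
- rubber_bulb: Black rubber pipette bulb standing on its base, 52 diameter, 100 high. Origin: centre of its foot.
Not all that is in view belongs to the job. Several things have the shape of the weighing_bottle; the one meant has the colours described above.

How it is judged (in metres and radians):
On the way:
1. the lever is past centre and the hook has dropped clear of the pin, with the door still shut (value of joint latch above 0.7 rad and distance between hook_claw and catch_pin above 0.03 m and value of joint door below 0.15 rad), for 0.2 s.
At the end, for the whole second after the job is handed in: The latch lever is raised past centre (over 0.7 rad), the hook's claw hangs more than 30 mm from the catch pin, the door stands still at 1.25 rad (72 degrees) or more, and the weighing bottle stands upright on the cabinet's roof (value of joint door above 1.25 rad and velocity of joint door between -0.05 and 0.05 rad/s and value of joint latch above 0.7 rad and distance between hook_claw and catch_pin above 0.03 m and horizontal distance between weighing_bottle and desiccator below 0.14 m and angle between weighing_bottle's own z axis and vertical below 0.2 rad); the robot touches nothing.
It fails at once if the door is flung open (faster than 3 rad/s) (velocity of joint door above 3 rad/s).
It fails at once if the weighing bottle on the roof is pushed more than 25 mm or tipped (distance of weighing_bottle from where it was at the start of the episode above 0.025 m or angle between weighing_bottle's own z axis and vertical above 0.5 rad).
It fails at once if the glassware or other things on the bench are pushed more than 30 mm or tipped (distance of any of flask, timer, wash_bottle, reagent_bottle, jug, rubber_bulb from where it was at the start of the episode above 0.03 m or angle between any of flask, wash_bottle, reagent_bottle, jug, rubber_bulb's own z axis and vertical above 0.5 rad).
It also fails if it takes over 58 s, if anything falls off the work surface, if the arm or the gripper's body presses on something with over 40 N, if the wrist force passes 120 N, or if a joint passes its speed limit or range.

### The arm

A 6-joint arm with a two-finger parallel gripper is mounted at the origin on the work surface. World frame = base frame: x ahead of the robot, y to its left, z up, the work surface at z = 0. Lengths are in mm, angles in degrees, forces in N, time in s.
With the tool pointing down it reaches from about 275 to 975 mm from the base axis. Payload 8.4 kg.
Tool frame: the origin (TCP) lies midway between the tips of the shut fingers; the grasp point (between the pads) lies 19 mm behind it; z points along the fingers, y is the line along which they close (so a half turn about z gives the same grasp; the last joint's range is limited). The gripper opens to 92 mm and grips with 3 to 60 N. Pads are 20 mm wide; open, the fingers measure 128 mm over their backs; the gripper's body (75 mm by 189 mm) begins 69 mm behind the grasp point.
Start: joints at [-71.643, 20.225, 93.587, -0, 66.188, -0.138], TCP at [198.263, -592.722, 190.383] pointing down, gripper open.
Joint ranges: [-150.9, 150.9], [-52.94, 120.26], [3.33, 152.33], [-74.26, 254.26], [0, 154.13], [-172.89, 172.89]. Speed limits (degrees/s): [127.2, 127.2, 159.86, 180, 180, 180].

### API

Orientations are given as [roll, pitch, yaw] about the fixed x, y, z axes, in that order (R = Rz(yaw) Ry(pitch) Rx(roll)).
In Python, from plant import readout, capture, camera_info, r gives the robot as it stands.
- The arm moves only by the tool send_rows, never from a script. Its argument "rows" is a list of rows, each a list of 3 entries, a list of its own where there are three numbers: the shift along the tool's x, y, z in m, then the turn about the tool's z in degrees, then the gripper command: -1 is fully open, 1 is shut, values between are in proportion. A call has 1 to 10 rows; each row shifts and turns the commanded pose from where the row before left it, along the tool's axes as they then stand; what a row does not reach is not made up. A row lasts 1/10 s, in which the tool goes at most 50 mm and 8.59 degrees, less where a joint would pass 70% of its speed; a pose out of reach is approached as far as the arm can. A call is refused whole if a number of a shift passes 0.05 or a number of a turn 8.59, either way. A call with a gripper value outside its range is refused whole. The fingers move at their own pace and stop on an object; "newtons" is the grip in N (left out, the last holds). Time passes only in rows, so rows that do not move let the fingers close. It gives the time, the measured TCP pose, the force, the opening and the grip force at its end, in the units of the state.
- readout.get_obs(): the state, without advancing time (a new reading comes with each control period).
- capture(name): name is "scene" or "top" or "wrist"; returns (picture, depth): 420x560x3 uint8, blue, green, red; 420x560 float32, mm along the optical axis (not along the pixel's ray), 0 where there is no reading.
- camera_info(name): a dict with "fx", "fy", "cx", "cy" (pixels), "R" (3x3) and "t" (3): a world point X has camera coordinates R X + t; the wrist camera has in their place "mount" (4x4, takes a point from camera to tool coordinates, whose origin is the TCP and whose axes are the flange's). Camera axes: x right, y down, z forward; pixel columns grow to the right and rows downward; lengths in mm; the calibration is good to about 2 mm. A picture is of the moment at which its call begins: read the wrist's pose just before it. camera_info takes no time and is no camera call.
- r.job_done(): hands the job in; it is judged then, once.
The state is a dict: "time_s": time; "joint_positions": joint angles; "qd": joint speeds; "effort": joint torques, N m; "ee_pos": TCP position; "eef_rot": TCP orientation; "ft_force": force on the tool from outside, world axes, zero at the start; "wrist_torque": the same for the moment, N m; "finger_gap": opening from 0.0 (shut) to 1.0 (fully open); "finger_force": force on a finger pad.
Only numpy, scipy, OpenCV 4.12 (cv2) and the standard library are available. Lean on these libraries where they do the work, as an engineer would, in place of code of your own. Each camera call takes 0.05 s, during which the arm holds its last target. There are 200 camera calls.

## Working session

There is one attempt and no reset: what is moved stays moved. The work goes in short steps, Python scripts to look and compute and a tool call to move; the robot and the scene stay as the last step left them, time stands still between calls to the robot, and variables do not carry over. Pictures are saved under pics/ and viewed, at most 10 in all, crops included, and the job is handed in when it is done.

Besides the shell and the picture viewer there is one more tool, called after "Call:" by a JSON object that holds its "fn" and its "kwargs", one argument or row to a line. send_rows: Moves the arm, as the interface text tells. Its arguments: {"type":"object","properties":{"rows":{"type":"array","items":{"type":"array"}},"newtons":{"type":"number"}},"required":["rows"]}

```bash
ls; mkdir -p pics; python3 - <<'E'
from plant import readout, capture, camera_info, r
import cv2, numpy as np
print(readout.get_obs())
for n in ("scene","top"):
    p,d=capture(n); cv2.imwrite(f"pics/{n}0.png",p); np.save(f"pics/{n}0.npy",d); print(n,camera_info(n))
print(camera_info("wrist"))
E
```

```text
pics
{'time_s': 0.0, 'joint_positions': array([-7.16406063e+01,  2.02633062e+01,  9.36281253e+01, -1.08476765e-03,
        6.61863943e+01, -1.36522353e-01]), 'qd': array([-0.01675453,  0.08600571, -0.05994326,  0.04167327,  0.10580522,
        0.04229859]), 'effort': array([ 3.37842430e-03, -5.93829381e+01, -3.34215403e+01,  7.02148885e-02,
        2.33630289e-02, -1.27980406e-04]), 'ee_pos': array([ 198.11533881, -592.22774663,  189.66187213]), 'eef_rot': array([-1.79922172e+02,  8.06375674e-04,  1.84963553e+01]), 'ft_force': array([-0.53952167,  0.73842707, -0.44680347]), 'wrist_torque': array([-0.00698785, -0.01027905,  0.0472458 ]), 'finger_force': 0.0, 'finger_gap': 1.0013382077606277}
scene {'fx': 467.9311116995919, 'fy': 467.9311116995919, 'cx': 276.8230455450794, 'cy': 212.09115418699216, 'R': array([[-0.71157486,  0.70218065, -0.02456752],
       [ 0.39654221,  0.37249118, -0.83904982],
       [-0.58001336, -0.60678881, -0.54349962]]), 't': array([ 384.30191442,  -48.65896084, 1711.95039326])}
top {'fx': 518.6677246711748, 'fy': 518.6677246711748, 'cx': 282.4979492042699, 'cy': 200.54808646285798, 'R': array([[ 0.07763524, -0.99697965,  0.00208336],
       [-0.97317469, -0.07623514, -0.21706963],
       [ 0.21657283,  0.01482478, -0.9761539 ]]), 't': array([ -31.45948816,  556.66636479, 1745.46084827])}
{'fx': 304.76201155402515, 'fy': 304.76201155402515, 'cx': 279.024773480343, 'cy': 208.89096250349814, 'mount': array([[-1.61896240e-04, -9.62747081e-01, -2.70403460e-01,
         7.75036392e+01],
       [ 9.99999984e-01, -1.34713429e-04, -1.19086038e-04,
         1.51187191e+00],
       [ 7.82227584e-05, -2.70403475e-01,  9.62747088e-01,
        -1.93857726e+02],
       [ 0.00000000e+00,  0.00000000e+00,  0.00000000e+00,
         1.00000000e+00]])}
```

View pics/scene0.png

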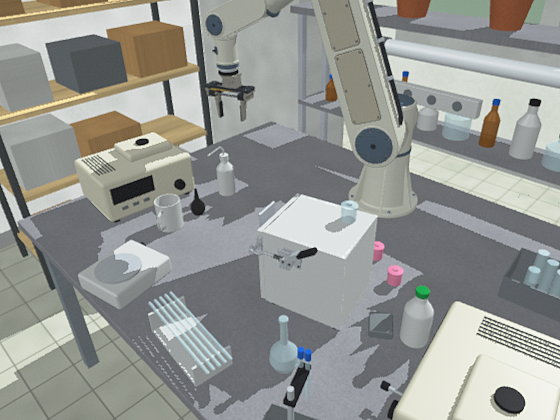

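View pics/top0.png

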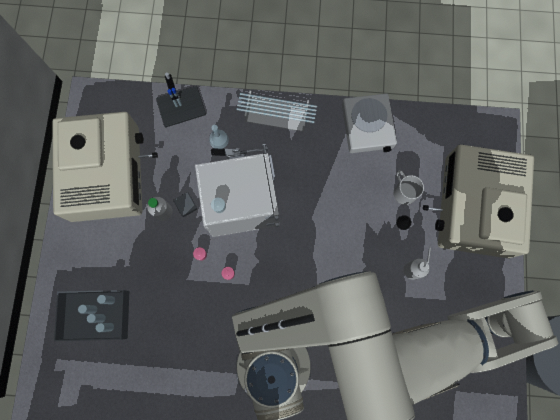

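The scene picture shows the latch side facing the camera, with the black handle at about (305,252) and the hook running left to (262,248). The top picture shows the roof at about (198–275, 155–225), the weighing bottle at (218,205), the flask at (219,138), the black sleeve at (220,152) and the door edge and finger pull at about x=270. Next I'll fit the roof.

```bash
cat > h.py <<'E'
import numpy as np, cv2
from plant import readout, capture, camera_info
def cloud(d,ci,R=None,t=None):
    v,u=np.indices(d.shape); 
    c=np.dstack([(u-ci["cx"])/ci["fx"]*d,(v-ci["cy"])/ci["fy"]*d,d])
    if R is None: return (c-ci["t"])@ci["R"]
    return c@R.T+t
E
python3 - <<'E'
from h import *
ci=camera_info("top"); d=np.load("pics/top0.npy"); P=cloud(d,ci)
m=np.zeros(d.shape,bool); m[145:235,185:285]=1
w=P[m&(d>0)]; z=w[:,2]
print(np.histogram(z,bins=range(0,320,10)))
roof=w[(z>232)&(z<246)]
rc=cv2.minAreaRect(roof[:,:2].astype(np.float32)); print(rc,cv2.boxPoints(rc),np.median(roof[:,2]))
for n,lo,hi in(("bot",255,320),):
    q=w[(z>lo)&(z<hi)]
    print(np.c_[q[::6]].round(0).tolist())
# objects
ps=cloud(np.load("pics/scene0.npy"),camera_info("scene"))
for n,(u,v) in dict(flaskneck=(219,130),flask2=(219,142),wash=(420,268),bulb=(404,222),jug=(410,188),timer=(186,202),reag=(154,203),sleeve=(220,152),sleeve2=(214,152)).items(): print(n,P[v,u].round())
for n,(u,v) in dict(sleeve=(312,251),sl2=(300,255),hook=(275,253),flask=(283,330)).items(): print(n,ps[v,u].round())
E
```

```text
(array([1465,  121,  148,   64,   41,   26,   32,   37,   44,   43,   36,
         42,   30,   51,   36,   34,   40,   39,   40,   61,  136,  116,
        105, 2231, 2296,   80,   42,   57,  121,   21,    0]), array([  0,  10,  20,  30,  40,  50,  60,  70,  80,  90, 100, 110, 120,
       130, 140, 150, 160, 170, 180, 190, 200, 210, 220, 230, 240, 250,
       260, 270, 280, 290, 300, 310]))
((561.710693359375, 162.16412353515625), (239.7816162109375, 239.40322875976562), 13.167769432067871) [[417.70374  251.40694 ]
 [472.2406    18.298296]
 [705.71765   72.92131 ]
 [651.1808   306.02994 ]] 239.89313790020043
[[666.0, 244.0, 259.0], [663.0, 231.0, 262.0], [662.0, 229.0, 255.0], [656.0, 230.0, 263.0], [653.0, 233.0, 261.0], [651.0, 234.0, 257.0], [656.0, 59.0, 264.0], [647.0, 55.0, 272.0], [641.0, 55.0, 270.0], [631.0, 57.0, 270.0], [623.0, 57.0, 274.0], [617.0, 50.0, 276.0], [613.0, 46.0, 269.0], [604.0, 46.0, 276.0], [595.0, 45.0, 275.0], [589.0, 44.0, 274.0], [502.0, 207.0, 290.0], [500.0, 205.0, 287.0], [496.0, 213.0, 288.0], [498.0, 196.0, 283.0], [493.0, 210.0, 288.0], [495.0, 192.0, 284.0], [491.0, 213.0, 284.0], [493.0, 195.0, 281.0], [488.0, 219.0, 281.0], [487.0, 200.0, 291.0], [484.0, 225.0, 283.0], [484.0, 206.0, 287.0], [485.0, 184.0, 292.0], [480.0, 208.0, 294.0], [482.0, 191.0, 286.0], [478.0, 215.0, 283.0], [480.0, 197.0, 280.0], [476.0, 222.0, 278.0], [476.0, 203.0, 282.0], [478.0, 185.0, 281.0], [472.0, 205.0, 284.0], [475.0, 188.0, 280.0], [470.0, 209.0, 278.0], [470.0, 190.0, 285.0], [466.0, 208.0, 282.0], [468.0, 190.0, 282.0], [463.0, 201.0, 287.0], [464.0, 210.0, 262.0]]
flaskneck [802. 261.  50.]
flask2 [754. 255.  58.]
wash [ 350. -445.  160.]
bulb [ 516. -414.   55.]
jug [ 653. -444.    3.]
timer [533. 353.  29.]
reag [495. 431. 156.]
sleeve [658. 219. 249.]
sleeve2 [654. 237. 256.]
sleeve [660. 242. 259.]
sl2 [676. 220. 244.]
hook [657. 119. 185.]
flask [784. 271. 125.]
```

Call:
{"fn": "send_rows", "kwargs": {
  "rows": [
    [[0, 0, -0.025], -8.45, -1],
    [[0, 0, -0.025], -8.45, -1],
    [[0, 0, -0.025], -8.45, -1],
    [[0, 0, -0.025], -8.45, -1],
    [[0, 0, -0.025], -8.45, -1],
    [[0, 0, -0.025], -8.45, -1],
    [[0, 0, -0.025], -8.45, -1],
    [[0, 0, -0.025], -8.45, -1],
    [[0, 0, -0.025], -8.45, -1],
    [[0, 0, -0.025], -8.45, -1]
  ]
}}

```text
time_s: 1.1
ee_pos: [198.2, -592.5, 441.0]
eef_rot: [-180.0, -0.0, 103.3]
ft_force: [-0.1, -0.2, -0.4]
finger_gap: 0.998
finger_force: 0.0
```

```bash
cat >> h.py <<'E'
YAW=np.radians(102.8)
X=np.array([np.cos(YAW),np.sin(YAW)]); Y=np.array([-X[1],X[0]])
O=np.array([548.4,165.3])
def tocab(p): p=np.atleast_2d(p); q=p[:,:2]-O; return np.c_[q@X,q@Y,p[:,2]]
def toworld(c): c=np.atleast_2d(c); return np.c_[O+c[:,:1]*X+c[:,1:2]*Y,c[:,2]]
def where():
    o=readout.get_obs(); print(round(o["time_s"],2),"tcp",o["ee_pos"].round(1),"cab",tocab(o["ee_pos"]).round(1),"rot",o["eef_rot"].round(1),"F",o["ft_force"].round(1),"j",o["joint_positions"].round(),"gap",round(o["finger_gap"],3),round(o["finger_force"],1)); return o
E
python3 -c "
from h import *
where()
print(toworld([[50.8,-128,258]]))"
```

```text
1.1 tcp [ 198.2 -592.5  441. ] cab [[-661.3  509.4  441. ]] rot [-180.    -0.   103.3] F [-0.1 -0.2 -0.4] j [-72.  13.  73.   0.  94. -85.] gap 0.998 0.0
[[661.96445367 243.19579489 258.        ]]
```

Call:
{"fn": "send_rows", "kwargs": {
  "rows": [
    [[0.035, 0.0319, 0], 0, -1],
    [[0.035, 0.0319, 0], 0, -1],
    [[0.035, 0.0319, 0], 0, -1],
    [[0.035, 0.0319, 0], 0, -1],
    [[0.035, 0.0319, 0], 0, -1],
    [[0.035, 0.0319, 0], 0, -1],
    [[0.035, 0.0319, 0], 0, -1],
    [[0.035, 0.0319, 0], 0, -1],
    [[0.035, 0.0319, 0], 0, -1],
    [[0.035, 0.0319, 0], 0, -1]
  ]
}}

```text
time_s: 2.1
ee_pos: [430.8, -178.1, 440.3]
eef_rot: [-180.0, 0.0, 103.0]
ft_force: [0.2, 0.3, 0.1]
finger_gap: 1.003
finger_force: 0.0
```

Call:
{"fn": "send_rows", "kwargs": {
  "rows": [
    [[0.035, 0.0319, 0], 0, -1],
    [[0.035, 0.0319, 0], 0, -1],
    [[0.035, 0.0319, 0], 0, -1],
    [[0.035, 0.0319, 0], 0, -1],
    [[0.035, 0.0319, 0], 0, -1],
    [[0.035, 0.0319, 0], 0, -1],
    [[0.035, 0.0319, 0], 0, -1],
    [[0.035, 0.0319, 0], 0, -1],
    [[0.035, 0.0319, 0], 0, -1],
    [[0, 0, 0], 0, -1]
  ]
}}

```text
time_s: 3.1
ee_pos: [640.6, 196.3, 437.6]
eef_rot: [-179.8, -0.1, 103.2]
ft_force: [-1.6, -0.4, -1.0]
finger_gap: 0.999
finger_force: 0.0
```

```bash
python3 - <<'E'
from h import *
from scipy.spatial.transform import Rotation as Ro
o=where(); p,d=capture("wrist"); cv2.imwrite("pics/w1.png",p); ci=camera_info("wrist")
T=Ro.from_euler("xyz",o["eef_rot"],degrees=True).as_matrix(); M=ci["mount"]
P=cloud(d,ci,T@M[:3,:3],T@M[:3,3]+o["ee_pos"]); np.save("pics/w1P.npy",P)
E
```

```text
3.1 tcp [640.6 196.3 437.6] cab [[  9.8 -96.8 437.6]] rot [-1.798e+02 -1.000e-01  1.032e+02] F [-1.6 -0.4 -1. ] j [17. 18. 67.  0. 95.  4.] gap 0.999 0.0
```

View pics/w1.png

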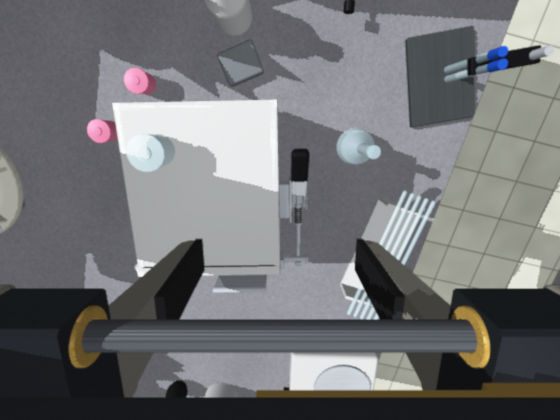

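The wrist view shows the sleeve at (300,150–180), the lever and hook below it down to the pin at (296,262), the finger pull at (240,283), the bottle at (148,152) and the flask at (357,147).

```bash
python3 - <<'E'
from h import *
P=np.load("pics/w1P.npy"); C=tocab(P.reshape(-1,3)).reshape(P.shape); p=cv2.imread("pics/w1.png")
bl=(p.max(2)<60)
m=np.zeros(bl.shape,bool); m[145:200,285:315]=1
q=C[m&bl&(C[...,2]>200)]; print(np.percentile(q,[2,25,50,75,98],axis=0).round(1))
m[:]=0; m[90:285,110:300]=1
q=C[m&(abs(C[...,2]-240)<5)]; print("roof",np.percentile(q,[1,5,50,95,99],axis=0).round(1))
qf=P[m&(abs(P[...,2]-240)<5)][:,:2].astype(np.float32); print(cv2.minAreaRect(qf))
q=C[m&(C[...,2]>260)&(C[...,2]<275)]; print("pull/bottle",[ (s.mean(0).round(1),s.min(0).round(),s.max(0).round()) for s in (q[q[:,0]<-100],q[q[:,0]>-50])])
m[:]=0;m[125:165,335:385]=1
q=C[m&(C[...,2]>20)];print("flask",np.percentile(q,[2,50,98],axis=0).round())
for u,v in((300,152),(300,176),(299,205),(298,240),(296,262),(240,276)): print(u,v,C[v,u].round(1))
E
```

```text
[[  14.  -133.2  237.7]
 [  24.6 -128.3  245.8]
 [  36.6 -123.   253.6]
 [  46.2 -117.9  258.9]
 [  55.1 -113.3  262.3]]
roof [[-121.5  -95.7  236.8]
 [-104.   -88.4  237.9]
 [   7.3   -8.7  239.4]
 [ 102.3   94.2  240.7]
 [ 109.1  101.7  241.4]]
((559.362548828125, 160.63265991210938), (229.04867553710938, 236.82614135742188), 13.536949157714844)
pull/bottle [(array([-123.9,  -48.8,  262.3]), array([-125.,  -81.,  260.]), array([-123.,  -12.,  265.])), (array([ 54.3,   1.6, 265.4]), array([  36., -122.,  260.]), array([ 72.,  51., 274.]))]
flask [[  15. -267.   24.]
 [  48. -238.   57.]
 [  76. -212.  150.]]
300 152 [  51.8 -122.7  259. ]
300 176 [  19.9 -124.5  242.9]
299 205 [ -28.1 -126.6  207.4]
298 240 [ -82.7 -126.6  205.4]
296 262 [-117.9 -124.3  207. ]
240 276 [-124.3  -43.2  240.4]
```

Call:
{"fn": "send_rows", "kwargs": {
  "rows": [
    [[0.016, 0.014, 0.03], 0, -0.3],
    [[0.016, 0.014, 0.03], 0, -0.3],
    [[0, 0, 0.04], 0, -0.3],
    [[0, 0, 0.03], 0, -0.3],
    [[0, 0, 0.03], 0, -0.3],
    [[0, 0, 0.015], 0, -0.3],
    [[0, 0, 0], 0, -0.3],
    [[0, 0, 0], 0, -0.3]
  ]
}}

```text
time_s: 3.95
ee_pos: [659.9, 228.7, 266.8]
eef_rot: [179.9, -0.0, 103.0]
ft_force: [0.3, -0.3, 0.7]
finger_gap: 0.654
finger_force: 0.0
```

```bash
sed -i 's/^O=.*/O=np.array([548.4,165.3])+3*Y/' h.py; python3 - <<'E'
from h import *
where(); p,d=capture("wrist"); cv2.imwrite("pics/w2.png",p)
E
```

```text
3.95 tcp [659.9 228.7 266.8] cab [[  37.1 -125.7  266.8]] rot [179.9  -0.  103. ] F [ 0.3 -0.3  0.7] j [19. 24. 79. -0. 77.  6.] gap 0.654 0.0
```

View pics/w2.png

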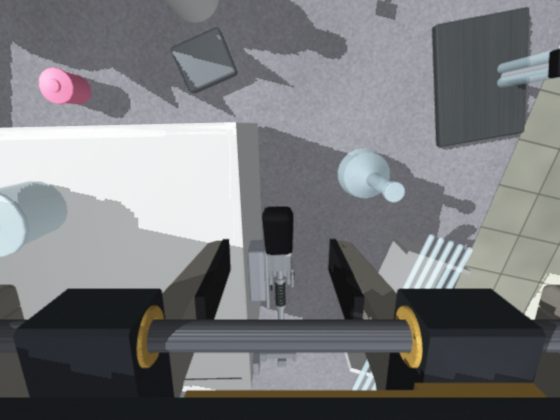

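The open fingers straddle the sleeve, which is at (278,208–255) with the fingertips at u=228 and 330, so it is centred. I'll go down and grip.

Call:
{"fn": "send_rows", "kwargs": {
  "rows": [
    [[0.004, 0.001, 0.01], 0, -0.3],
    [[0, 0, 0.01], 0, -0.3],
    [[0, 0, 0], 0, 0.3],
    [[0, 0, 0], 0, 1],
    [[0, 0, 0], 0, 1],
    [[0, 0, 0], 0, 1],
    [[0, 0, 0], 0, 1],
    [[0, 0, 0], 0, 1]
  ],
  "newtons": 12
}}

```text
time_s: 4.8
ee_pos: [659.6, 233.1, 245.6]
eef_rot: [180.0, -0.0, 103.0]
ft_force: [1.1, -0.4, 0.1]
finger_gap: 0.148
finger_force: 0.0
```

```bash
python3 - <<'E'
from h import *
o=where()
c=tocab(o["ee_pos"])[0]; z0=c[2]
# arc: grasped bar point at x=c0 on the bar line
r=(c[0]+28)/np.cos(np.radians(34)); print("r",r,"bar z",205+r*np.sin(np.radians(34)))
a=np.radians(34+np.r_[0,5,10,15,20:91:10])
print(np.c_[np.degrees(a)-34,-28+r*np.cos(a)-c[0],r*(np.sin(a)-np.sin(a[0]))].round(1))
E
```

```text
4.8 tcp [659.6 233.1 245.6] cab [[  41.5 -126.4  245.6]] rot [180.  -0. 103.] F [ 1.1 -0.4  0.1] j [19. 25. 80.  0. 75.  6.] gap 0.148 0.0
r 83.86022696271534 bar z 251.8940438009966
[[   0.     0.     0. ]
 [   5.    -4.4    5.9]
 [  10.    -9.2   11.4]
 [  15.   -14.5   16.4]
 [  20.   -20.2   21. ]
 [  30.   -32.8   28.5]
 [  40.   -46.4   33.7]
 [  50.   -60.8   36.5]
 [  60.   -75.4   36.8]
 [  70.   -89.8   34.5]
 [  80.  -103.6   29.7]
 [  90.  -116.4   22.6]]
```

Call:
{"fn": "send_rows", "kwargs": {
  "rows": [
    [[0, 0, 0], 0, 1],
    [[0, 0, 0], 0, 1],
    [[0, 0, 0], 0, 1]
  ]
}}

```text
time_s: 5.1
ee_pos: [659.5, 233.2, 245.4]
eef_rot: [180.0, -0.0, 103.0]
ft_force: [-0.5, 0.9, 0.8]
finger_gap: 0.005
finger_force: 0.0
```

```bash
python3 - <<'E'
from h import *
where(); p,d=capture("wrist"); q,_=capture("scene")
cv2.imwrite("pics/w3.png",np.hstack([p[180:380,180:400],cv2.resize(q[170:290,220:350],(217,200))]))
E
```

```text
5.1 tcp [659.5 233.2 245.4] cab [[  41.6 -126.3  245.4]] rot [180.  -0. 103.] F [-0.5  0.9  0.8] j [19. 25. 80.  0. 75.  6.] gap 0.005 0.0
```

View pics/w3.png

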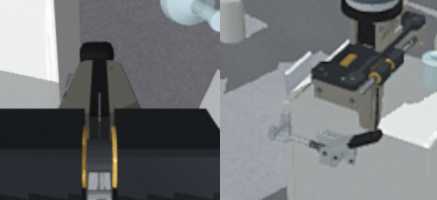

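```bash
python3 - <<'E'
from h import *
from scipy.spatial.transform import Rotation as Ro
o=readout.get_obs(); p,d=capture("wrist"); ci=camera_info("wrist")
T=Ro.from_euler("xyz",o["eef_rot"],degrees=True).as_matrix(); M=ci["mount"]
C=tocab(cloud(d,ci,T@M[:3,:3],T@M[:3,3]+o["ee_pos"]).reshape(-1,3)).reshape(420,560,3)
for v in range(216,300,6): print("w",v,C[v,277].round(1),C[v,268].round(1),p[v,277])
q,d=capture("scene"); C=tocab(cloud(d,camera_info("scene")).reshape(-1,3)).reshape(420,560,3)
for v in range(228,262,3): print("s",v,[ (u,C[v,u].round().tolist(),int(q[v,u].max())) for u in (318,325,331)])
cv2.imwrite("pics/s4.png",cv2.resize(q[200:280,260:360],(800,600),interpolation=cv2.INTER_CUBIC))
E
```

```text
w 216 [ -17.9 -124.9    0.7] [ -18.4 -111.3   -0.8] [108 102 102]
w 222 [  56.  -126.4  254.8] [  56.  -120.6  254.9] [41 39 38]
w 228 [  53.3 -126.4  258.9] [  53.2 -120.7  258.4] [23 20 20]
w 234 [  50.  -126.4  260.7] [  50.2 -120.8  261.3] [32 29 29]
w 240 [  50.3 -126.5  271.5] [  49.5 -121.1  269.5] [22 21 21]
w 246 [  50.4 -126.5  281. ] [  49.8 -121.5  279.6] [23 22 22]
w 252 [  50.4 -126.6  289.1] [  49.8 -121.7  287.9] [22 21 20]
w 258 [  50.6 -126.6  297. ] [  50.3 -122.   296.4] [22 22 20]
w 264 [  50.8 -126.7  304.2] [  50.5 -122.3  303.7] [22 21 20]
w 270 [  50.8 -126.7  310.6] [  50.9 -122.5  310.8] [23 22 21]
w 276 [  50.5 -126.8  315.9] [  51.  -122.8  316.7] [27 27 25]
w 282 [  50.6 -126.8  321.4] [  50.5 -122.9  321.2] [27 26 25]
w 288 [  50.3 -126.8  325.8] [  51.6 -123.1  328. ] [27 26 25]
w 294 [  50.5 -126.8  330.7] [  51.  -123.3  331.7] [23 21 21]
s 228 [(318, [6.0, -18.0, 239.0], 162), (325, [21.0, -10.0, 239.0], 163), (331, [34.0, -3.0, 239.0], 163)]
s 231 [(318, [12.0, -28.0, 237.0], 166), (325, [27.0, -21.0, 239.0], 164), (331, [40.0, -14.0, 239.0], 172)]
[... 390 characters left out ...]
40.0], 228), (331, [61.0, -56.0, 238.0], 229)]
s 246 [(318, [42.0, -84.0, 240.0], 231), (325, [55.0, -75.0, 239.0], 228), (331, [67.0, -67.0, 238.0], 229)]
s 249 [(318, [46.0, -92.0, 238.0], 237), (325, [60.0, -83.0, 237.0], 228), (331, [73.0, -79.0, 239.0], 228)]
s 252 [(318, [48.0, -96.0, 233.0], 171), (325, [65.0, -94.0, 238.0], 205), (331, [78.0, -90.0, 241.0], 232)]
s 255 [(318, [50.0, -99.0, 226.0], 163), (325, [66.0, -96.0, 231.0], 166), (331, [81.0, -94.0, 236.0], 156)]
s 258 [(318, [49.0, -97.0, 216.0], 166), (325, [68.0, -99.0, 225.0], 164), (331, [82.0, -97.0, 229.0], 163)]
s 261 [(318, [50.0, -98.0, 209.0], 163), (325, [68.0, -97.0, 215.0], 163), (331, [82.0, -96.0, 220.0], 166)]
```

View pics/s4.png

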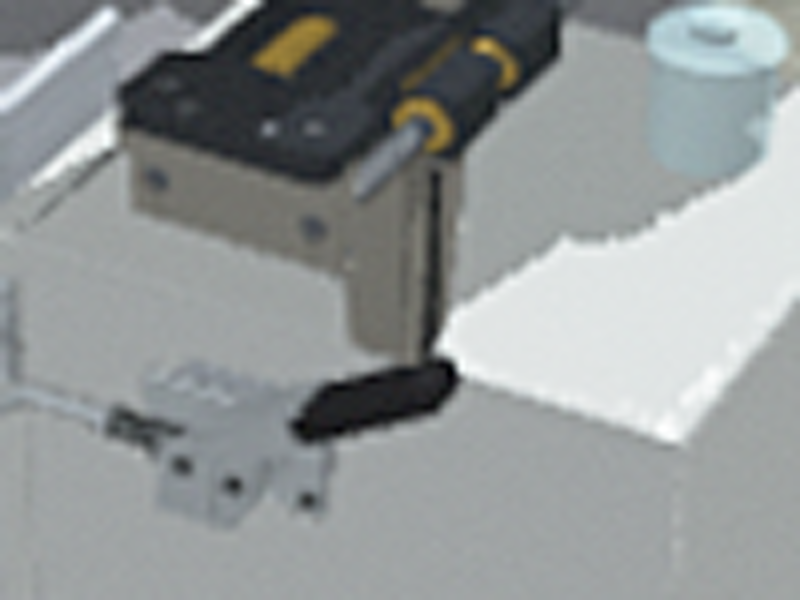

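```bash
python3 - <<'E'
from h import *
ci=camera_info("scene"); o=readout.get_obs(); print(o["ee_pos"])
def pr(w): c=ci["R"]@w+ci["t"]; return np.array([(ci["fx"]*c[0]/c[2]+ci["cx"]-260)*8,(ci["fy"]*c[1]/c[2]+ci["cy"]-200)*7.5]).round()
for z in (245,255,265): print(z,[pr(toworld([[41.6+a,-126.5+b,z]])[0]).tolist() for a,b in((0,0),(-10,0),(10,0),(-10,-10),(10,-10),(-10,10))])
for n,c in dict(hend=(50.8,-128,258),hnear=(-3.1,-128,221.5),roofcorner=(110,-100,240)).items(): print(n,pr(toworld([c])[0]))
q,d=capture("scene"); C=tocab(cloud(d,ci).reshape(-1,3)).reshape(420,560,3)
for v in range(236,260,2): print(v,[(u,C[v,u].round().astype(int).tolist()) for u in (304,308,312,315)])
E
```

```text
[659.46863341 233.12954984 245.38529796]
245 [[393.0, 404.0], [362.0, 394.0], [424.0, 415.0], [344.0, 411.0], [406.0, 433.0], [379.0, 376.0]]
255 [[393.0, 378.0], [362.0, 367.0], [424.0, 388.0], [344.0, 385.0], [407.0, 406.0], [379.0, 350.0]]
265 [[393.0, 351.0], [362.0, 341.0], [425.0, 361.0], [344.0, 358.0], [407.0, 379.0], [380.0, 323.0]]
hend [419. 382.]
hnear [254. 421.]
roofcorner [653. 443.]
236 [(304, [36, -141, 302]), (308, [49, -145, 309]), (312, [52, -134, 303]), (315, [51, -119, 293])]
238 [(304, [37, -142, 297]), (308, [48, -143, 302]), (312, [51, -132, 296]), (315, [50, -115, 285])]
240 [(304, [37, -143, 292]), (308, [46, -141, 295]), (312, [52, -132, 291]), (315, [50, -116, 280])]
242 [(304, [35, -139, 284]), (308, [46, -141, 289]), (312, [49, -128, 283]), (315, [50, -116, 275])]
244 [(304, [36, -140, 280]), (308, [47, -142, 285]), (312, [52, -132, 280]), (315, [31, -79, 238])]
246 [(304, [36, -139, 273]), (308, [46, -140, 278]), (312, [51, -132, 274]), (315, [36, -88, 240])]
248 [(304, [13, -99, 233]), (308, [23, -98, 235]), (312, [47, -124, 262]), (315, [51, -117, 260])]
250 [(304, [26, -122, 247]), (308, [38, -125, 254]), (312, [49, -126, 259]), (315, [55, -124, 260])]
252 [(304, [32, -133, 251]), (308, [44, -135, 257]), (312, [52, -132, 259]), (315, [56, -126, 256])]
254 [(304, [34, -136, 248]), (308, [44, -136, 252]), (312, [55, -137, 257]), (315, [41, -96, 224])]
256 [(304, [35, -137, 244]), (308, [44, -137, 247]), (312, [34, -98, 216]), (315, [41, -97, 219])]
258 [(304, [12, -98, 202]), (308, [24, -98, 207]), (312, [33, -96, 209]), (315, [42, -98, 214])]
```

Call:
{"fn": "send_rows", "kwargs": {
  "rows": [
    [[0, 0, -0.03], 0, 1],
    [[0.004, 0.0015, 0], 0, 0.38],
    [[0, 0, 0], 0, 0.38],
    [[0, 0, 0], 0, 0.38],
    [[0, 0, 0], 0, 0.38],
    [[0, 0, 0], 0, 0.38]
  ]
}}

```text
time_s: 5.95
ee_pos: [659.7, 237.1, 274.5]
eef_rot: [-179.9, 0.0, 103.0]
ft_force: [-1.4, 0.1, 0.0]
finger_gap: 0.312
finger_force: 0.0
```

```bash
python3 - <<'E'
from h import *
where(); ci=camera_info("scene"); q,d=capture("scene"); p,_=capture("wrist")
def pr(w): c=ci["R"]@w+ci["t"]; return np.array([(ci["fx"]*c[0]/c[2]+ci["cx"]),(ci["fy"]*c[1]/c[2]+ci["cy"])])
im=cv2.resize(q[200:280,260:360],(800,640),interpolation=cv2.INTER_CUBIC)
o=readout.get_obs(); u,v=(pr(o["ee_pos"])-[260,200])*8; cv2.circle(im,(int(u),int(v)),4,(0,0,255),-1)
cv2.imwrite("pics/s5.png",np.hstack([im[100:500,150:550],cv2.resize(p[170:330,200:360],(400,400))]))
E
```

```text
5.95 tcp [659.7 237.1 274.5] cab [[  45.4 -127.4  274.5]] rot [-179.9    0.   103. ] F [-1.4  0.1  0. ] j [20. 24. 78. -0. 79.  7.] gap 0.312 0.0
```

View pics/s5.png

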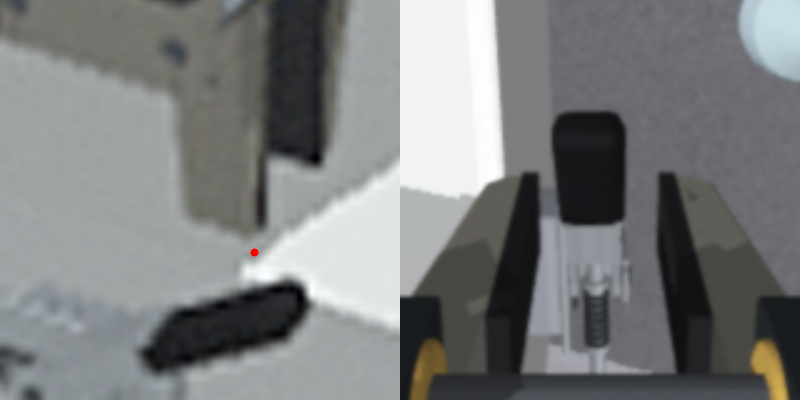

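The TCP projects about 18 mm below the visible fingertips, so the tips stopped above the sleeve. I'll go deeper, with the narrow opening, and close again.

Call:
{"fn": "send_rows", "kwargs": {
  "rows": [
    [[0, 0.0005, 0.015], 0, 0.38],
    [[0, 0, 0.015], 0, 0.38],
    [[0, 0, 0.01], 0, 0.38],
    [[0, 0, 0.007], 0, 0.38],
    [[0, 0, 0], 0, 1],
    [[0, 0, 0], 0, 1],
    [[0, 0, 0], 0, 1],
    [[0, 0, 0], 0, 1]
  ],
  "newtons": 12
}}

```text
time_s: 6.85
ee_pos: [657.1, 236.0, 226.5]
eef_rot: [-179.5, 0.1, 103.0]
ft_force: [-8.2, -5.2, -4.6]
finger_gap: 0.216
finger_force: 12.0
```

```bash
python3 - <<'E'
from h import *
where()
r=82; a0=30
a=np.radians(a0+np.r_[0,5,10,15,20:91:10])
print(np.c_[np.degrees(a)-a0,r*(np.cos(a)-np.cos(a[0])),r*(np.sin(a)-np.sin(a[0]))].round(1))
E
```

```text
6.85 tcp [657.1 236.  226.5] cab [[  44.8 -124.7  226.5]] rot [-1.795e+02  1.000e-01  1.030e+02] F [-8.2 -5.2 -4.6] j [20. 25. 81. -0. 74.  7.] gap 0.216 12.0
[[  -0.     0.     0. ]
 [   5.    -3.8    6. ]
 [  10.    -8.2   11.7]
 [  15.   -13.    17. ]
 [  20.   -18.3   21.8]
 [  30.   -30.    30. ]
 [  40.   -43.    36.1]
 [  50.   -56.8   39.8]
 [  60.   -71.    41. ]
 [  70.   -85.3   39.8]
 [  80.   -99.1   36.1]
 [  90.  -112.    30. ]]
```

Call:
{"fn": "send_rows", "kwargs": {
  "rows": [
    [[0, -0.003, 0], 0, 1],
    [[-0.0042, 0, -0.0061], 0, 1],
    [[-0.0047, 0, -0.0057], 0, 1],
    [[-0.0052, 0, -0.0053], 0, 1],
    [[-0.0056, 0, -0.0048], 0, 1],
    [[0, 0, 0], 0, 1]
  ]
}}

```text
time_s: 7.45
ee_pos: [662.2, 215.7, 250.3]
eef_rot: [-180.0, 0.1, 102.9]
ft_force: [0.6, -5.6, -7.9]
finger_gap: 0.213
finger_force: 12.0
```

```bash
python3 - <<'E'
from h import *
where()
ci=camera_info("scene"); q,d=capture("scene"); C=tocab(cloud(d,ci).reshape(-1,3)).reshape(420,560,3)
m=np.zeros(d.shape,bool); m[215:265,285:330]=1
s=C[m&(q.max(2)<60)&(abs(C[...,1]+126)<13)&(C[...,2]<268)]; print(len(s),np.percentile(s,[3,50,97],axis=0).round())
print(np.degrees(np.arctan(np.polyfit(s[:,0],s[:,2],1)[0])))
E
```

```text
7.45 tcp [662.2 215.7 250.3] cab [[  23.9 -125.1  250.3]] rot [-1.800e+02  1.000e-01  1.029e+02] F [ 0.6 -5.6 -7.9] j [18. 24. 80. -0. 76.  5.] gap 0.213 12.0
44 [[   3. -138.  243.]
 [  12. -137.  255.]
 [  23. -134.  267.]]
51.21062322777352
```

The handle has risen to about 51° and is still gripped. I'll carry on along the arc.

Call:
{"fn": "send_rows", "kwargs": {
  "rows": [
    [[-0.006, 0, -0.0043], 0, 1],
    [[-0.0064, 0, -0.0038], 0, 1],
    [[-0.0067, 0, -0.0032], 0, 1],
    [[-0.0069, 0, -0.0026], 0, 1],
    [[-0.0071, 0, -0.002], 0, 1],
    [[-0.0073, 0, -0.0013], 0, 1],
    [[-0.0074, 0, -0.0007], 0, 1],
    [[-0.0074, 0, 0], 0, 1],
    [[0, 0, 0], 0, 1]
  ]
}}

```text
time_s: 8.4
ee_pos: [675.3, 163.6, 268.9]
eef_rot: [179.9, -0.0, 103.0]
ft_force: [4.3, 1.6, -8.2]
finger_gap: 0.215
finger_force: 12.0
```

```bash
python3 - <<'E'
from h import *
where()
E
```

```text
8.4 tcp [675.3 163.6 268.9] cab [[ -29.8 -126.4  268.9]] rot [179.9  -0.  103. ] F [ 4.3  1.6 -8.2] j [13. 23. 79.  0. 77.  0.] gap 0.215 12.0
```

Call:
{"fn": "send_rows", "kwargs": {
  "rows": [
    [[-0.0074, 0, 0.0006], 0, 1],
    [[-0.0073, 0, 0.0012], 0, 1],
    [[-0.0072, 0, 0.0019], 0, 1],
    [[-0.007, 0, 0.0025], 0, 1],
    [[-0.0068, 0, 0.0032], 0, 1],
    [[-0.0065, 0, 0.0038], 0, 1],
    [[-0.006, 0, 0.0043], 0, 1],
    [[0, 0, 0], 0, 1]
  ]
}}

```text
time_s: 9.2
ee_pos: [687.5, 115.7, 252.7]
eef_rot: [179.7, 0.1, 103.0]
ft_force: [5.8, -2.0, 3.0]
finger_gap: 0.218
finger_force: 12.0
```

```bash
python3 - <<'E'
from h import *
where()
q,d=capture("scene"); p,_=capture("wrist")
cv2.imwrite("pics/s6.png",np.hstack([cv2.resize(q[190:310,230:350],(400,400),interpolation=cv2.INTER_CUBIC),cv2.resize(p,(400,400))]))
E
```

```text
9.2 tcp [687.5 115.7 252.7] cab [[ -79.2 -127.6  252.7]] rot [1.797e+02 1.000e-01 1.030e+02] F [ 5.8 -2.   3. ] j [ 9. 24. 80. -0. 76. -3.] gap 0.218 12.0
```

View pics/s6.png

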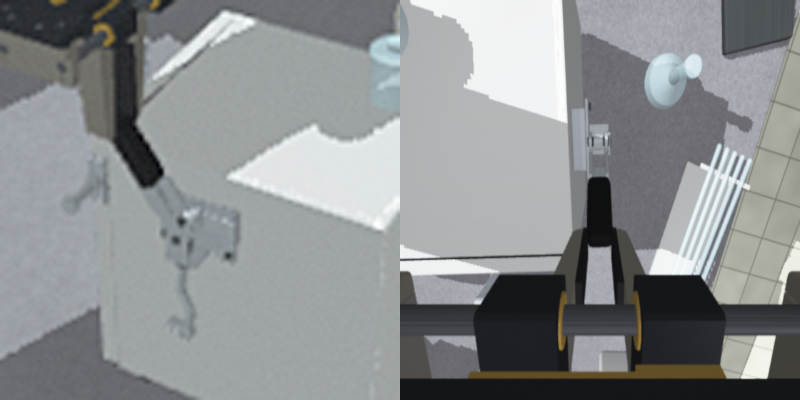

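The hook hangs straight down, well clear of the pin, and the handle leans to the front. I'll release it and go to the finger pull.

Call:
{"fn": "send_rows", "kwargs": {
  "rows": [
    [[0, 0, 0], 0, 0],
    [[0, 0, 0], 0, 0],
    [[0, 0, 0], 0, 0],
    [[0, 0, 0], 0, 0],
    [[0, 0, -0.02], 0, 0],
    [[0, 0, -0.04], 0, 0],
    [[0, 0, -0.03], 0, 1],
    [[-0.008, -0.037, 0], 0, 1],
    [[-0.008, -0.037, 0], 0, 1],
    [[0, 0, 0], 0, 1]
  ],
  "newtons": 30
}}

```text
time_s: 10.3
ee_pos: [613.4, 83.2, 341.3]
eef_rot: [-179.9, 0.0, 103.0]
ft_force: [-0.1, -0.3, -0.3]
finger_gap: 0.172
finger_force: 0.0
```

```bash
python3 - <<'E'
from h import *
from scipy.spatial.transform import Rotation as Ro
o=where(); p,d=capture("wrist"); ci=camera_info("wrist")
T=Ro.from_euler("xyz",o["eef_rot"],degrees=True).as_matrix(); M=ci["mount"]
C=tocab(cloud(d,ci,T@M[:3,:3],T@M[:3,3]+o["ee_pos"]).reshape(-1,3))
q=C[(C[:,2]>255)&(C[:,2]<275)&(C[:,0]<-110)&(C[:,1]>-110)]; print("pull",len(q),np.percentile(q,[3,50,97],axis=0).round(1) if len(q) else "")
q,d=capture("scene"); C=tocab(cloud(d,camera_info("scene")).reshape(-1,3))
s=C[(C[:,2]>255)&(C[:,2]<275)&(C[:,0]<-110)&(C[:,0]>-140)&(abs(C[:,1]+50)<50)]; print("pull scene",len(s),np.percentile(s,[3,50,97],axis=0).round(1) if len(s) else "")
cv2.imwrite("pics/s7.png",np.hstack([cv2.resize(q[150:310,210:370],(400,400),interpolation=cv2.INTER_CUBIC),cv2.resize(p,(400,400))]))
E
```

```text
10.3 tcp [613.4  83.2 341.3] cab [[-94.4 -48.2 341.3]] rot [-179.9    0.   103. ] F [-0.1 -0.3 -0.3] j [ 8. 14. 83. -0. 83. -5.] gap 0.172 0.0
pull 607 [[-130.4  -81.9  255.8]
 [-124.7  -49.5  266.8]
 [-123.3  -15.1  272.8]]
pull scene 130 [[-128.8  -83.3  255.8]
 [-124.   -51.6  266.3]
 [-121.4  -14.7  273.6]]
```

View pics/s7.png

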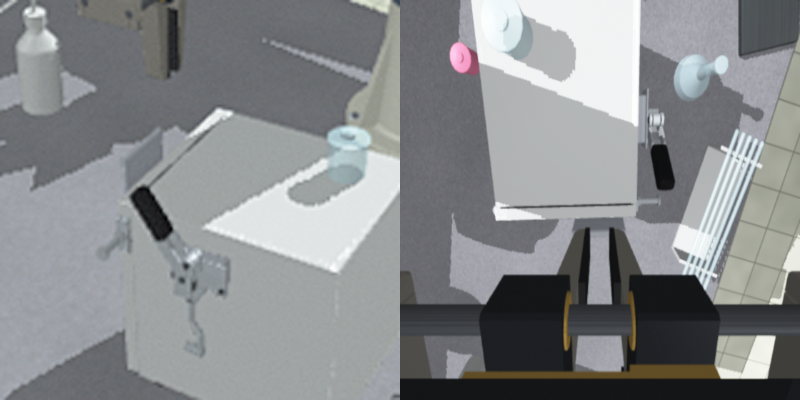

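Call:
{"fn": "send_rows", "kwargs": {
  "rows": [
    [[0, 0, 0.03], 0, 1],
    [[0, 0, 0.03], 0, 1],
    [[0, 0, 0.025], 0, 1],
    [[0, 0, 0.015], 0, 1],
    [[0, 0, 0.006], 0, 1],
    [[-0.006, 0, 0], 0, 1],
    [[-0.006, 0, 0], 0, 1],
    [[0, 0, 0], 0, 1]
  ]
}}

```text
time_s: 11.2
ee_pos: [620.5, 72.1, 236.0]
eef_rot: [179.9, 0.0, 103.0]
ft_force: [-0.1, 0.3, -0.3]
finger_gap: 0.007
finger_force: 0.0
```

```bash
python3 -c "
from h import *
where()"
```

```text
11.2 tcp [620.5  72.1 236. ] cab [[-106.9  -52.7  236. ]] rot [179.9   0.  103. ] F [-0.1  0.3 -0.3] j [ 7. 18. 91. -0. 71. -6.] gap 0.007 0.0
```

Call:
{"fn": "send_rows", "kwargs": {
  "rows": [
    [[-0.004, 0, 0], 0, 1],
    [[-0.004, 0, 0], 0, 1],
    [[-0.0055, 0, 0], 2, 1],
    [[-0.008, 0, 0], 3, 1],
    [[-0.008, 0, 0], 3, 1],
    [[-0.011, 0, 0], 4, 1],
    [[-0.011, 0, 0], 4, 1],
    [[-0.011, 0, 0], 4, 1],
    [[0, 0, 0], 0, 1]
  ]
}}

```text
time_s: 12.1
ee_pos: [625.7, 9.8, 234.8]
eef_rot: [180.0, 0.0, 82.8]
ft_force: [-0.0, -1.1, -1.0]
finger_gap: 0.004
finger_force: 0.0
```

```bash
python3 - <<'E'
from h import *
o=where(); c=tocab(o["ee_pos"])[0]-[-118,104,0]; print("rel hinge",np.hypot(*c[:2]),np.degrees(np.arctan2(-c[0],-c[1])))
q,d=capture("scene"); C=tocab(cloud(d,camera_info("scene")).reshape(-1,3))
s=C[(C[:,2]>257)&(C[:,2]<275)&(C[:,0]<-128)&(C[:,0]>-330)&(C[:,1]>-140)&(C[:,1]<140)]; print("pull scene",len(s),np.percentile(s,[3,50,97],axis=0).round(1) if len(s) else "")
E
```

```text
12.1 tcp [625.7   9.8 234.8] cab [[-168.8  -43.9  234.8]] rot [180.    0.   82.8] F [-0.  -1.1 -1. ] j [ 1. 18. 91. -0. 71.  8.] gap 0.004 0.0
rel hinge 156.38202790103475 18.957478377531988
pull scene 130 [[-194.9  -66.6  258.1]
 [-170.9  -53.4  266.9]
 [-156.3   -4.9  274.1]]
```

The door is moving with the fingertip, with about 1 N of contact force. I'll carry on.

Call:
{"fn": "send_rows", "kwargs": {
  "rows": [
    [[-0.011, 0, 0], 4, 1],
    [[-0.011, 0, 0], 4, 1],
    [[-0.011, 0, 0], 4, 1],
    [[-0.011, 0, 0], 4, 1],
    [[-0.011, 0, 0], 4, 1],
    [[-0.011, 0, 0], 4, 1],
    [[-0.011, 0, 0], 4, 1],
    [[-0.011, 0, 0], 4, 1],
    [[-0.011, 0, 0], 4, 1],
    [[-0.011, 0, 0], 4, 1]
  ]
}}

```text
time_s: 13.15
ee_pos: [580.1, -86.3, 234.7]
eef_rot: [-180.0, -0.0, 42.9]
ft_force: [0.6, 0.4, 0.0]
finger_gap: 0.005
finger_force: 0.4
```

Call:
{"fn": "send_rows", "kwargs": {
  "rows": [
    [[-0.011, 0, 0], 4, 1],
    [[-0.011, 0, 0], 4, 1],
    [[-0.011, 0, 0], 4, 1],
    [[-0.011, 0, 0], 4, 1],
    [[-0.011, 0, 0], 4, 1],
    [[-0.011, 0, 0], 4, 1],
    [[-0.008, 0, 0], 3, 1],
    [[-0.005, 0, 0], 2, 1],
    [[0, 0, 0], 0, 1]
  ]
}}

```text
time_s: 14.05
ee_pos: [512.5, -126.1, 234.9]
eef_rot: [180.0, -0.0, 14.0]
ft_force: [0.3, -0.4, -0.8]
finger_gap: -0.0
finger_force: 0.0
```

```bash
python3 - <<'E'
from h import *
o=where(); c=tocab(o["ee_pos"])[0]-[-118,104,0]; print("rel hinge",np.hypot(*c[:2]),np.degrees(np.arctan2(-c[0],-c[1])))
q,d=capture("scene"); C=tocab(cloud(d,camera_info("scene")).reshape(-1,3))
s=C[(C[:,2]>257)&(C[:,2]<275)&(C[:,0]<-128)&(C[:,0]>-360)&(C[:,1]>-140)&(C[:,1]<180)]; print("pull scene",len(s),np.percentile(s,[3,50,97],axis=0).round(1) if len(s) else "")
cv2.imwrite("pics/s8.png",q)
E
```

```text
14.05 tcp [ 512.5 -126.1  234.9] cab [[-276.2   96.6  234.9]] rot [180.  -0.  14.] F [ 0.3 -0.4 -0.8] j [-14.   9. 103.   0.  68.  62.] gap -0.0 0.0
rel hinge 158.37786418942216 87.30840966530444
pull scene 103 [[-287.5   84.8  257.7]
 [-261.7  104.4  266.6]
 [-234.7  113.   273.7]]
```

View pics/s8.png

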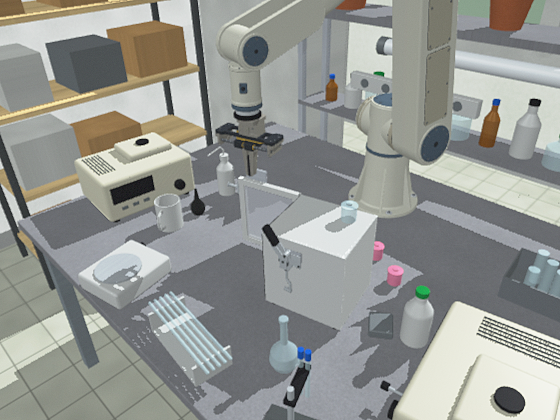

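The door stands at roughly 90°, with the handle over and the bottle in place. I'll back away from the pull and rise.

Call:
{"fn": "send_rows", "kwargs": {
  "rows": [
    [[0.01, 0, 0], 0, 1],
    [[0.015, 0, 0], 0, 1],
    [[0, 0, -0.03], 0, 1],
    [[0, 0, -0.05], 0, 1],
    [[0, 0, -0.05], 0, 1],
    [[0, 0, 0], 0, 1],
    [[0, 0, 0], 0, 1],
    [[0, 0, 0], 0, 1]
  ]
}}

```text
time_s: 14.9
ee_pos: [537.2, -119.8, 363.3]
eef_rot: [-179.9, 0.1, 14.0]
ft_force: [-0.3, -0.6, -0.4]
finger_gap: 0.007
finger_force: 0.0
```

```bash
python3 - <<'E'
from h import *
from plant import r
where()
q,d=capture("scene"); C=tocab(cloud(d,camera_info("scene")).reshape(-1,3))
s=C[(C[:,2]>257)&(C[:,2]<275)&(C[:,0]<-128)&(C[:,0]>-360)&(C[:,1]>40)&(C[:,1]<180)]; a=np.degrees(np.arctan2(*(s[:,:2].mean(0)-[-118,104])*[-1,-1])); print(len(s),s.mean(0).round(),a)
if a>78: print(r.job_done())
E
```

```text
14.9 tcp [ 537.2 -119.8  363.3] cab [[-275.5   71.1  363.3]] rot [-1.799e+02  1.000e-01  1.400e+01] F [-0.3 -0.6 -0.4] j [-13.   7.  90.   0.  84.  63.] gap 0.007 0.0
115 [-267.  108.  266.] 91.45908055564804
the job is handed in; nothing more can be done
None
```

I handed the job in at about 15 s: the latch handle is over, the hook hangs clear of the pin, the door stands open at about 90°, and the weighing bottle is still upright on the roof. No verdict came back from the judging.

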